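Fit the adjustable wrench and shut the wine-line valve

ROBOT

A 6-joint arm with a two-finger parallel gripper is mounted at the origin on a cart in front of the work surface, level with it; the furniture and walls round the work are solid. World frame = base frame: x ahead of the robot, y to its left, z up, the work surface at z = 0. Lengths are in m, angles in rad, forces in N, time in s.
With the tool pointing down it reaches from about 0.4 to 0.825 m from the base axis. Payload 7 kg.
Tool frame: the origin (TCP) lies on the centre line of the jaws, within the pads' length; the fingertips stand tip_reach ahead of it and the grasp point (between the pads) is the TCP (tip_reach is the distance from the TCP to the fingertips, in m); z points along the fingers, y is the line along which they close (so a half turn about z gives the same grasp; the last joint's range is limited). The gripper opens to 88 mm and grips with 3 to 60 N. Pads are 19 mm wide; open, the fingers measure 130 mm over their backs; the gripper's body (78 mm by 193 mm) begins 47 mm behind the grasp point.
Start: joints at [0.288, 0.359, 0.012, 0, -1.224, -0.288], TCP at [0.675, -0, 0.246] pointing down, gripper open.
Joint ranges: [-3.07, 3.07], [-1.43, 2.12], [-1.02, 1.25], [-3.03, 1.67], [-3.05, -0], [-3.03, 3.03]. Speed limits (rad/s): [2.39, 2.39, 3.01, 3.14, 3.14, 3.14].

INTERFACE

Orientations are given as [roll, pitch, yaw] about the fixed x, y, z axes, in that order (R = Rz(yaw) Ry(pitch) Rx(roll)).
In Python, from station import get_state, grab_frame, calibration, job_done, find_in, mark_of, tip_reach gives the robot as it stands.
- The arm moves only by the shell command python3 -m handwheel 'ROWS' [OPENING] [FORCE]. ROWS is JSON, a list of rows, each an object with "delta_pos": the shift along the world's x, y, z in units of 30 mm (1.0 is 30 mm), a list of three; "dr": the turn, a rotation vector about the world's x, y, z in degrees, a list of three. In form: [{"delta_pos": [tx, ty, tz], "dr": [rx, ry, rz]}, ...]. A call has 1 to 10 rows; each row shifts and turns the commanded pose from where the row before left it; what a row does not reach is not made up. A row lasts 1/10 s, in which the tool goes at most 50 mm and 8.59 degrees, less where a joint would pass 70% of its speed; a pose out of reach is approached as far as the arm can. A call is refused whole if a number of a shift passes 1 or a number of a turn 8.59, either way. A call with a gripper value outside its range is refused whole. OPENING is the closure, from -1 (fully open) to 1 (shut), set as the call begins (- or left out, the last holds). The fingers move at their own pace and stop on an object; FORCE is the grip in N (left out, the last holds). Time passes only in rows, so rows that do not move let the fingers close. It gives the time, the measured TCP pose, the force, the opening and the grip force at its end, in the units of the state.
- get_state(): the state, without advancing time (a new reading comes with each control period).
- grab_frame(name): name is "scene" or "side" or "wrist"; returns the picture (400x640x3 uint8, red, green, blue); there is no depth.
- calibration(name): a dict with "fx", "fy", "cx", "cy" (pixels), "k1" (the pictures are not rectified: a ray, as slopes to the right and down, at radius r is drawn at 1 + k1 r^2 times it, then the intrinsics apply), "extrinsics" (4x4, takes a point from world to camera coordinates). Camera axes: x right, y down, z forward; pixel columns grow to the right and rows downward; lengths in m; the calibration is good to about 2 mm. A picture is of the moment at which its call begins: read the wrist's pose just before it. calibration takes no time and is no camera call; for the wrist camera it gives the pose at the moment of the call.
- job_done(): hands the job in; it is judged then, once.
Trained networks look in the newest picture that a camera, given by its name, has taken for a name from the list of things; names that differ only in an ending like _2 or _b are one class to them, and where a whole thing is asked for, a point or a joint stands for the part that bears it (a point fixed in the world has none). Each returns a list of dicts, best first, with "conf" (0 to 1); they miss things now and then, are a little off and sometimes report something else, mostly with a low value. They report only what shows in the picture. A call takes as long as a camera call.
- find_in(camera, query): "location" ([column, row] in pixels, amid what is visible of it).
- mark_of(camera, query): "location" ([column, row] in pixels: a listed point, or the origin of a listed thing).
The state is a dict: "t": time; "q": joint angles; "qd": joint speeds; "joint_efforts": joint torques, N m; "eef_pos": TCP position; "ee_rot": TCP orientation; "force": force on the tool from outside, world axes, zero at the start; "moment": the same for the moment, N m; "width": finger opening in m; "gripper_force": force on a finger pad.
Only numpy, scipy, OpenCV 4.12 (cv2) and the standard library are available. Lean on these libraries where they do the work, as an engineer would, in place of code of your own. Each camera call takes 0.05 s, during which the arm holds its last target. There are 200 camera calls.

TASK

The adjustable wrench lies loosely round the brass hex of the wine-line valve: stroke its worm roller with a fingertip until the jaws just fit the hex, moving the jaw only by the worm. Then push the wrench handle to turn the valve clockwise (seen from above) until the red needle points at the yellow post, and leave the wrench lying on the hex. Turn the valve with the wrench only, and do not shift the votive candle, the matchbox or the steel cup.

Things in the scene. Friction and masses are not known exactly. Their poses are not given: they have to be found in the camera images.
- valve_axis (a point): Vertical axis of the fixed valve, 9 mm above the worktop. Its brass hex is 27 mm across flats, 31 mm across corners, 2 to 19 mm above the worktop. Away from the wrench handle a grey metal sector plate, 3 mm high, lies 46 to 66 mm from the axis, and a copper pipe bow 64 mm high stands 95 to 160 mm from it.
- spindle (a joint): Turn of the hex and needle about the upward axis, rad; about 0 at the start, negative is clockwise seen from above. Stiff: needs about 0.15 N m and stays where it is left. Stops at -1.6.
- needle_tip (a point): Tip of the red needle on top of the hex, 45 mm from the valve axis, 23.5 mm above the worktop. Its x axis points along the needle, outward.
- index_post (a point): Top part of the fixed yellow-capped post, 13 mm in diameter and 30 mm high, 58 mm from the valve axis; it stands 0.5 to 0.85 rad clockwise of the needle at the start. Its x axis points outward from the valve axis.
- jaw_centre (a point): On the loose adjustable wrench (0.5 to 0.9 kg, 218 mm from here to its end, lying flat): 13.5 mm from the fixed jaw's face, 9 mm up; lies on the valve axis when that jaw touches the hex. Wrench axes: x from the head out through the mouth, y square to the jaw faces towards the fixed jaw, z up. Head 18 mm high, x = -72 to 16, y = -39 to 31 mm. Moving jaw at -y, worm at x = -44, y = -17 mm.
- worm_centre (a point): Centre of the worm roller, a knurled dark cylinder 22 mm in diameter, 24 mm long, axis along the wrench's y; 12 mm above the worktop, its top at 23 mm, 5 mm proud of the head. Axes as the wrench's. Stroking its top towards the jaws' mouth (wrench +x) closes the jaws 1.6 mm per 10 mm of stroke without slip, the other way opens them. Drag needed about 3.5 N: press with 5 N or more.
- jaw (a joint): How far the moving jaw has closed, m: the opening between the jaws is 36 mm minus this. 0.0005 to 0.0045 at the start; the jaws touch the hex all round at 0.009. The drive holds the jaw against about 20 N.
- handle_point (a point): Middle of the wrench handle, 160 mm from jaw_centre, 8 mm above the worktop. The handle is 26 mm wide, 16 mm high, lies on the worktop and runs straight out from the jaw centre at 15 degrees from the wrench's -x towards -y; round end 218 mm from jaw_centre. Axes as the wrench's.
- votive: Low pink votive glass, 74 mm wide, 43 mm high, with a lit tealight in it; bystander beyond and left of the valve. Origin at the centre of its underside.
- matchbox: Red matchbox, 36 x 54 x 15 mm, bystander beyond and right of the valve. Origin at the centre of its underside.
- jigger: Ribbed steel cup with a side handle, 58 x 79 mm, 92 mm high, bystander left of the valve. Origin at the centre of its underside.

How it is judged:
By the outcome, as a careful person would: the job done as asked, in the order asked, and still so for the second after the job is handed in, with the robot touching nothing.
It also fails if it takes over 54 s, if anything falls off the work surface, if the arm or the gripper's body presses on something with over 40 N, if the wrist force passes 120 N, or if a joint passes its speed limit or range.

## Working session

There is one attempt and no reset: what is moved stays moved. The work goes in short steps, Python scripts to look and compute and a shell command to move; the robot and the scene stay as the last step left them, time stands still between calls to the robot, and variables do not carry over. Pictures are saved under pics/ and viewed, at most 10 in all, crops included, and the job is handed in when it is done.

```bash
mkdir -p pics; ls
cat > h.py <<'E'
import numpy as np, cv2
from station import *
def ray(cam,px,c=None):
    c=c or calibration(cam); K=np.array([[c['fx'],0,c['cx']],[0,c['fy'],c['cy']],[0,0,1.]])
    p=np.array([(px[0]-c['cx'])/c['fx'],(px[1]-c['cy'])/c['fy']]); u=p.copy()
    for _ in range(20): u=p/(1+c['k1']*(u@u))
    E=np.array(c['extrinsics']); R=E[:3,:3]; return -R.T@E[:3,3], R.T@np.array([u[0],u[1],1])
def onz(cam,px,z,c=None):
    o,d=ray(cam,px,c); return o+d*(z-o[2])/d[2]
def proj(cam,P,c=None):
    c=c or calibration(cam); E=np.array(c['extrinsics']); q=E[:3,:3]@np.array(P)+E[:3,3]; u=q[:2]/q[2]; u=u*(1+c['k1']*(u@u))
    return np.array([c['fx']*u[0]+c['cx'],c['fy']*u[1]+c['cy']])
Z=dict(valve_axis=.009,needle_tip=.0235,index_post=.03,jaw_centre=.009,worm_centre=.012,handle_point=.008,votive=0,matchbox=0,jigger=0)
def save(cam,name,crop=None,s=1):
    f=grab_frame(cam)
    g=f if crop is None else f[crop[1]:crop[3],crop[0]:crop[2]]
    cv2.imwrite('pics/'+name,cv2.resize(g[:,:,::-1],None,fx=s,fy=s,interpolation=cv2.INTER_CUBIC)); return f
def marks(cam,names=Z):
    c=calibration(cam)
    for n in names:
        r=mark_of(cam,n)
        if r: print(cam,n,np.round(r[0]['location'],1),round(r[0]['conf'],2),np.round(onz(cam,r[0]['location'],Z[n],c),4))
        else: print(cam,n,None)
E
python3 - <<'E'
from h import *
print(tip_reach() if callable(tip_reach) else tip_reach, get_state())
for cam in ['scene','side','wrist']:
    f=save(cam,cam+'0.png'); marks(cam)
E
```

```text
pics
0.019 {'t': 0.0, 'q': array([ 2.88124966e-01,  3.59379242e-01,  1.10769609e-02, -3.51843535e-04,
       -1.22407646e+00, -2.88087350e-01]), 'qd': array([-1.51620215e-03,  8.34448783e-04, -8.55121259e-04, -3.76650089e-05,
        9.31672927e-04, -8.47770131e-04]), 'joint_efforts': array([-8.00930356e-04, -5.82726967e+01,  2.93058443e+01,  6.99745238e+00,
        6.93249181e-03, -2.06530804e-04]), 'eef_pos': array([ 6.74556968e-01, -2.56041075e-06,  2.44635165e-01]), 'ee_rot': array([ 3.13998147e+00, -1.32511583e-04, -1.57087843e+00]), 'force': array([ 0.42222298, -0.75883466,  0.70743937]), 'moment': array([-0.04602749,  0.00873228, -0.01327891]), 'gripper_force': 0.0, 'width': 0.08762774003472285}
scene valve_axis [321.7 220.3] 0.67 [0.5969 0.0554 0.009 ]
scene needle_tip [339.3 203.6] 0.63 [0.6587 0.0551 0.0235]
scene index_post [350.6 212.3] 0.46 [0.656  0.0124 0.03  ]
scene jaw_centre [254.5 168. ] 0.16 [0.5838 0.3175 0.009 ]
scene worm_centre [318.5 231.8] 0.61 [0.5657 0.0337 0.012 ]
scene handle_point [292.1 263.7] 0.94 [0.4607 0.0121 0.008 ]
scene votive [298.9 174.8] 0.88
[... 338 characters left out ...]
1.3] 0.76 [0.6166 0.0648 0.009 ]
side worm_centre [294.8 214. ] 0.94 [0.5666 0.0501 0.012 ]
side handle_point [240.  224.5] 0.74 [0.4461 0.0156 0.008 ]
side votive None
side matchbox [326.5 273.4] 0.69 [ 0.638  -0.1244  0.    ]
side jigger None
wrist valve_axis [372.4 220.5] 0.69 [0.6079 0.0589 0.009 ]
wrist needle_tip [332.5 227.5] 0.87 [0.6572 0.0627 0.0235]
wrist index_post [331.6 195.6] 0.78 [0.6591 0.0221 0.03  ]
wrist jaw_centre [371.2 219.5] 0.69 [0.6094 0.0576 0.009 ]
wrist worm_centre [410.4 208.8] 0.71 [0.5634 0.0431 0.012 ]
wrist handle_point None
wrist votive [324.7 320.5] 0.98 [ 0.6648  0.2069 -0.    ]
wrist matchbox [347.8  58.5] 0.88 [ 0.6417 -0.1264  0.    ]
wrist jigger None
```

View pics/wrist0.png

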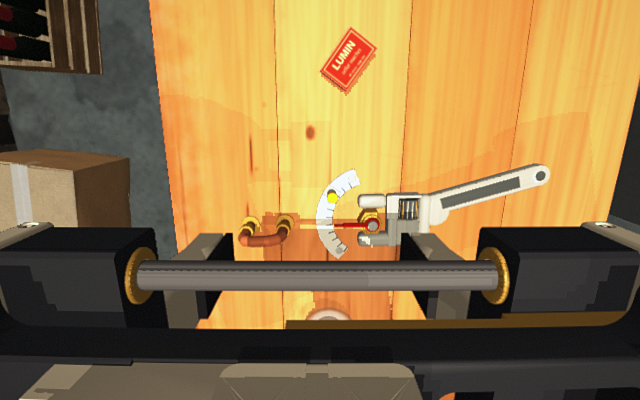

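View pics/scene0.png

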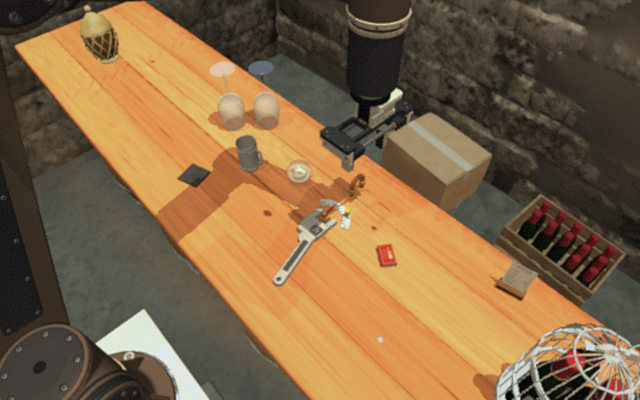

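The pictures show the wrench lying with its mouth towards +x, axes almost equal to the world's. The worm is near wrist px (410,208), the handle runs towards (-x,-y), and the red needle points at +x with the yellow post at px (332,197). I'll shut the gripper and move over the wrench for a closer look.

```bash
python3 -m handwheel '[{"delta_pos":[-0.75,0,-0.25],"dr":[0,0,0]},{"delta_pos":[-0.75,0,-0.25],"dr":[0,0,0]},{"delta_pos":[-0.75,0,-0.25],"dr":[0,0,0]},{"delta_pos":[-0.75,0,-0.25],"dr":[0,0,0]},{"delta_pos":[-0.75,0,-0.25],"dr":[0,0,0]},{"delta_pos":[0,0,0],"dr":[0,0,0]},{"delta_pos":[0,0,0],"dr":[0,0,0]}]' 1 20
python3 - <<'E'
from h import *
save('wrist','w1.png')
c=calibration('wrist'); print(ray('wrist',(320,200))); marks('wrist',['valve_axis','needle_tip','index_post','jaw_centre','worm_centre','handle_point'])
E
```

```text
t: 2.2
eef_pos: [0.5626, 0.0, 0.2086]
ee_rot: [-3.141, 0.0, -1.57]
force: [1.8, 0.3, 0.4]
width: 0.0376
gripper_force: 0.0
(array([ 0.56389662, -0.06961829,  0.34678759]), array([-0.00897993,  0.26457078, -0.9643856 ]))
wrist valve_axis None
wrist needle_tip [228.5 238.2] 0.7 [0.6588 0.0617 0.0235]
wrist index_post [223.9 208.4] 0.86 [0.6593 0.0264 0.03  ]
wrist jaw_centre [275.3 230.1] 0.61 [0.6102 0.0578 0.009 ]
wrist worm_centre [316.4 217.2] 0.67 [0.5646 0.0416 0.012 ]
wrist handle_point [419.  189.4] 0.68 [0.4542 0.0113 0.008 ]
```

View pics/w1.png

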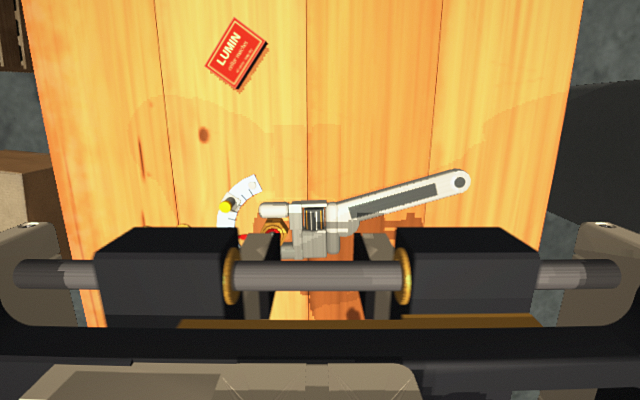

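```bash
python3 -m handwheel '[{"delta_pos":[-0.08,0.27,-0.98],"dr":[0,0,0]},{"delta_pos":[-0.08,0.27,-0.98],"dr":[0,0,0]},{"delta_pos":[-0.08,0.27,-0.98],"dr":[0,0,0]},{"delta_pos":[-0.08,0.27,-0.98],"dr":[0,0,0]},{"delta_pos":[-0.08,0.27,-0.98],"dr":[0,0,0]},{"delta_pos":[0,0,0],"dr":[0,0,0]},{"delta_pos":[0,0,0],"dr":[0,0,0]},{"delta_pos":[0,0,0],"dr":[0,0,0]}]'
python3 - <<'E'
from h import *
print(get_state()['force'],get_state()['moment'])
f=save('side','s1.png',(200,140,400,290),4)
s=get_state()['eef_pos']; print(proj('side',s-[0,0,.019]),proj('side',[.565,.0415,.023]),proj('side',[.61,.058,.009]))
E
```

```text
t: 3.35
eef_pos: [0.5518, 0.0406, 0.0626]
ee_rot: [-3.139, 0.001, -1.571]
force: [-0.8, 0.8, 1.4]
width: 0.0008
gripper_force: 0.0
[-0.83651157  0.83982987  1.44560415] [0.03692864 0.00572916 0.01060925]
[287.29113252 205.09627922] [293.64807052 212.36558368] [313.80728942 213.0446582 ]
```

View pics/s1.png

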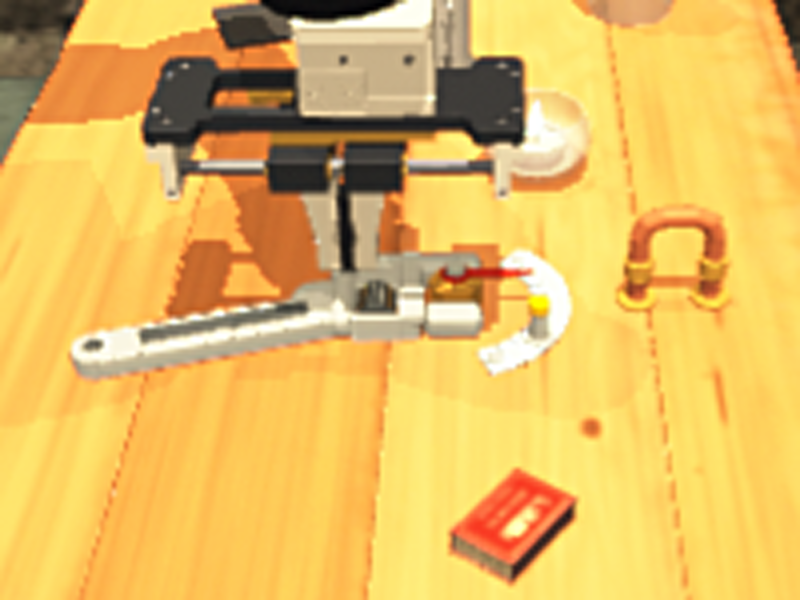

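The shut fingertips (px 287,207) stand just above and behind the worm (px 294,213), and the tips are about 27 mm long in x. Lowering to feel for contact.

```bash
python3 -m handwheel '[{"delta_pos":[0.03,0,-0.3],"dr":[0,0,0]},{"delta_pos":[0.03,0,-0.3],"dr":[0,0,0]},{"delta_pos":[0,0,-0.05],"dr":[0,0,0]},{"delta_pos":[0,0,0],"dr":[0,0,0]}]'; python3 -m handwheel '[{"delta_pos":[0,0,-0.05],"dr":[0,0,0]},{"delta_pos":[0,0,0],"dr":[0,0,0]}]'
```

```text
t: 3.8
eef_pos: [0.5527, 0.0405, 0.0417]
ee_rot: [-3.141, -0.0, -1.57]
force: [-0.1, -1.0, 4.3]
width: 0.0006
gripper_force: 2.2
t: 4.0
eef_pos: [0.5534, 0.0405, 0.0414]
ee_rot: [-3.14, -0.0, -1.57]
force: [-3.4, -0.6, 14.1]
width: 0.0004
gripper_force: 7.3
```

```bash
python3 -m handwheel '[{"delta_pos":[0.08,0,0],"dr":[0,0,0]},{"delta_pos":[0.08,0,0],"dr":[0,0,0]},{"delta_pos":[0.08,0,0],"dr":[0,0,0]}]';  python3 -m handwheel '[{"delta_pos":[0.08,0,0],"dr":[0,0,0]},{"delta_pos":[0.08,0,0],"dr":[0,0,0]},{"delta_pos":[0.08,0,0],"dr":[0,0,0]},{"delta_pos":[0.08,0,0],"dr":[0,0,0]}]'; python3 -m handwheel '[{"delta_pos":[0,0,0.5],"dr":[0,0,0]},{"delta_pos":[0,0,0],"dr":[0,0,0]}]'
python3 - <<'E'
from h import *
save('side','s2.png',(260,180,360,240),8); marks('side',['jaw_centre','worm_centre','handle_point','needle_tip'])
E
```

```text
t: 4.3
eef_pos: [0.5596, 0.0404, 0.0414]
ee_rot: [-3.141, -0.0, -1.57]
force: [-6.9, 0.5, 18.8]
width: 0.0003
gripper_force: 11.4
t: 4.7
eef_pos: [0.5703, 0.0406, 0.0419]
ee_rot: [-3.139, 0.0, -1.57]
force: [-1.5, 1.0, 13.3]
width: 0.0008
gripper_force: 6.5
t: 4.9
eef_pos: [0.5701, 0.0407, 0.0563]
ee_rot: [-3.139, 0.001, -1.571]
force: [0.5, 0.8, -0.0]
width: 0.0005
gripper_force: 0.0
side jaw_centre [314.4 210.8] 0.74 [0.6112 0.0668 0.009 ]
side worm_centre [292.3 218.3] 0.84 [0.562  0.0339 0.012 ]
side handle_point [240.7 222.1] 0.69 [0.4461 0.0242 0.008 ]
side needle_tip [245.5 223.5] 0.68 [ 4.629e-01 -4.000e-04  2.350e-02]
```

View pics/s2.png

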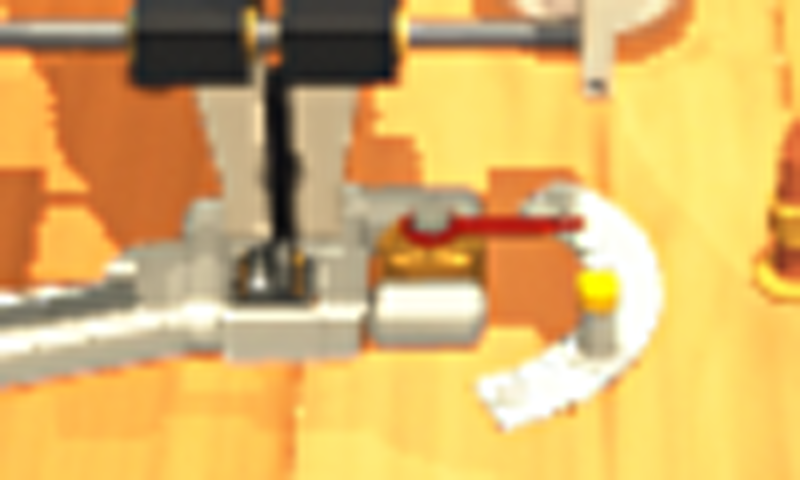

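```bash
python3 -m handwheel '[{"delta_pos":[-0.3,0,0],"dr":[0,0,0]},{"delta_pos":[-0.28,0,0],"dr":[0,0,0]},{"delta_pos":[0,0,-0.35],"dr":[0,0,0]},{"delta_pos":[0,0,-0.15],"dr":[0,0,0]},{"delta_pos":[0,0,0],"dr":[0,0,0]}]'; for i in 1 2 3 4; do python3 -m handwheel '[{"delta_pos":[0.08,0,0],"dr":[0,0,0]},{"delta_pos":[0.08,0,0],"dr":[0,0,0]}]' | grep -E 'force:|eef'; done
python3 -m handwheel '[{"delta_pos":[0,0.2,0.9],"dr":[0,0,0]},{"delta_pos":[0,0.4,0.9],"dr":[0,0,0]},{"delta_pos":[0.3,0.8,0.5],"dr":[0,0,0]},{"delta_pos":[0.3,0.8,0.2],"dr":[0,0,0]},{"delta_pos":[0,0,0],"dr":[0,0,0]}]'
python3 - <<'E'
from h import *
np.save('c2.npy',calibration('wrist'),allow_pickle=True)
marks('wrist',['jaw_centre','worm_centre','handle_point','needle_tip','index_post'])
f=grab_frame('wrist'); cv2.imwrite('pics/w2full.png',f[:,:,::-1])
p=proj('wrist',[.59,.05,.018]); print(p); x,y=int(p[0])-65,int(p[1])-45; x=max(x,0);y=max(y,0)
cv2.imwrite('pics/w2.png',cv2.resize(f[y:y+90,x:x+130,::-1],None,fx=6,fy=6,interpolation=cv2.INTER_CUBIC)); print(x,y)
E
```

```text
t: 5.65
eef_pos: [0.5516, 0.0405, 0.041]
ee_rot: [3.142, -0.001, -1.57]
force: [-6.6, 1.3, 19.4]
width: 0.0006
gripper_force: 10.0
eef_pos: [0.5562, 0.0405, 0.0405]
force: [-4.9, 1.2, 10.6]
gripper_force: 5.5
eef_pos: [0.5609, 0.0403, 0.0414]
force: [-11.7, 2.6, 28.3]
gripper_force: 14.5
eef_pos: [0.5664, 0.0401, 0.0418]
force: [-8.5, -1.3, 25.0]
gripper_force: 12.5
eef_pos: [0.5699, 0.04, 0.0417]
force: [-12.2, 0.6, 27.5]
gripper_force: 13.4
t: 6.95
eef_pos: [0.5907, 0.1091, 0.1158]
ee_rot: [-3.139, 0.001, -1.569]
force: [-0.2, -0.4, -0.6]
width: 0.0004
gripper_force: 0.0
wrist jaw_centre [275.3 230.1] 0.61 [0.6252 0.1319 0.009 ]
wrist worm_centre [316.4 217.2] 0.67 [0.5922 0.1198 0.012 ]
wrist handle_point [419.  189.4] 0.68 [0.5121 0.0981 0.008 ]
wrist needle_tip [228.5 238.2] 0.7 [0.6593 0.1332 0.0235]
wrist index_post [223.9 208.4] 0.86 [0.6591 0.1074 0.03  ]
[315.41168578 131.83363749]
250 86
```

View pics/w2.png

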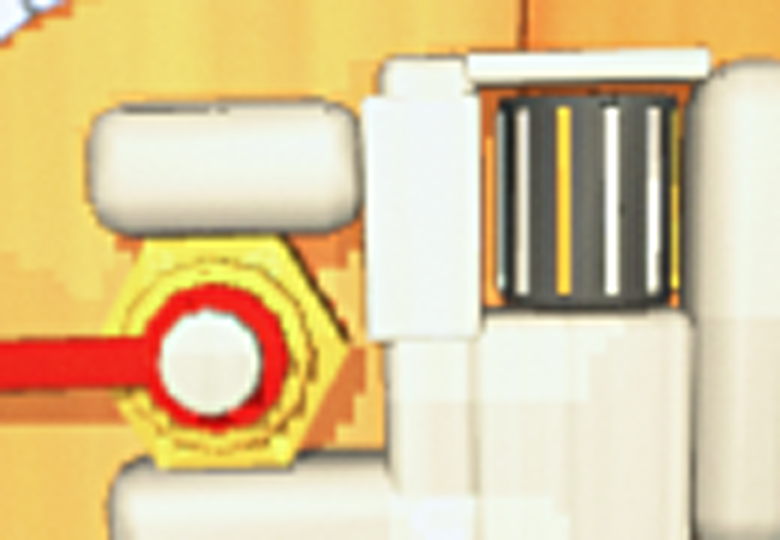

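The close view shows the moving jaw's edge (row 235) almost on the hex flat (row 237). The fixed jaw (row 455) is on the other flat. One more stroke should show whether the jaw still moves.

```bash
python3 -m handwheel '[{"delta_pos":[-0.4,-0.8,-0.2],"dr":[0,0,0]},{"delta_pos":[-0.4,-0.8,-0.4],"dr":[0,0,0]},{"delta_pos":[-0.35,-0.7,-0.9],"dr":[0,0,0]},{"delta_pos":[0,0,-0.7],"dr":[0,0,0]},{"delta_pos":[0,0,-0.1],"dr":[0,0,0]},{"delta_pos":[0,0,-0.16],"dr":[0,0,0]},{"delta_pos":[0,0,0],"dr":[0,0,0]}]'; for i in 1 2 3 ; do python3 -m handwheel '[{"delta_pos":[0.08,0,0],"dr":[0,0,0]},{"delta_pos":[0.08,0,0],"dr":[0,0,0]}]' | grep -E 'force:|eef'; done
python3 -m handwheel '[{"delta_pos":[0,0.2,0.9],"dr":[0,0,0]},{"delta_pos":[0.1,0.4,0.9],"dr":[0,0,0]},{"delta_pos":[0.3,0.8,0.5],"dr":[0,0,0]},{"delta_pos":[0.3,0.8,0.2],"dr":[0,0,0]},{"delta_pos":[0,0,0],"dr":[0,0,0]}]'
python3 - <<'E'
from h import *
g=grab_frame('wrist')
f0=cv2.imread('pics/w2full.png')[:,:,::-1]; cv2.imwrite('pics/w3full.png',g[:,:,::-1])
c0=np.load('c2.npy',allow_pickle=True).item()
marks('wrist',['jaw_centre','worm_centre','handle_point','needle_tip','index_post','valve_axis'])
def crop(f,c):
    p=proj('wrist',[.61,.058,.018],c); x,y=(p-[33,40]).round().astype(int); print(p)
    return cv2.resize(f[y:y+80,x:x+66,::-1],None,fx=6,fy=6,interpolation=cv2.INTER_CUBIC)
cv2.imwrite('pics/cmp.png',np.hstack([crop(f0,c0),crop(g,calibration('wrist'))]))
E
```

```text
t: 7.95
eef_pos: [0.5548, 0.0374, 0.0417]
ee_rot: [-3.141, -0.0, -1.57]
force: [-0.1, -1.0, 3.6]
width: 0.0002
gripper_force: 1.3
eef_pos: [0.5599, 0.038, 0.042]
force: [-1.5, -0.0, 1.4]
gripper_force: 0.9
eef_pos: [0.563, 0.0378, 0.042]
force: [-11.0, 3.8, 14.4]
gripper_force: 7.4
eef_pos: [0.5663, 0.0377, 0.0419]
force: [-15.6, 5.2, 18.4]
gripper_force: 9.0
t: 9.05
eef_pos: [0.5923, 0.1066, 0.1181]
ee_rot: [-3.137, 0.002, -1.568]
force: [0.5, -0.2, -0.4]
width: 0.0005
gripper_force: 0.0
wrist jaw_centre None
wrist worm_centre [353.2 115.8] 0.82 [0.5657 0.0387 0.012 ]
wrist handle_point [295.5 143.2] 0.74 [0.6082 0.059  0.008 ]
wrist needle_tip [225.  146.5] 0.8 [0.6574 0.0598 0.0235]
wrist index_post [224.7  92.5] 0.87 [0.6534 0.0234 0.03  ]
wrist valve_axis [295.7 142.3] 0.67 [0.608  0.0582 0.009 ]
[291.74775302 137.90772381]
[289.44994056 146.9564351 ]
```

View pics/cmp.png

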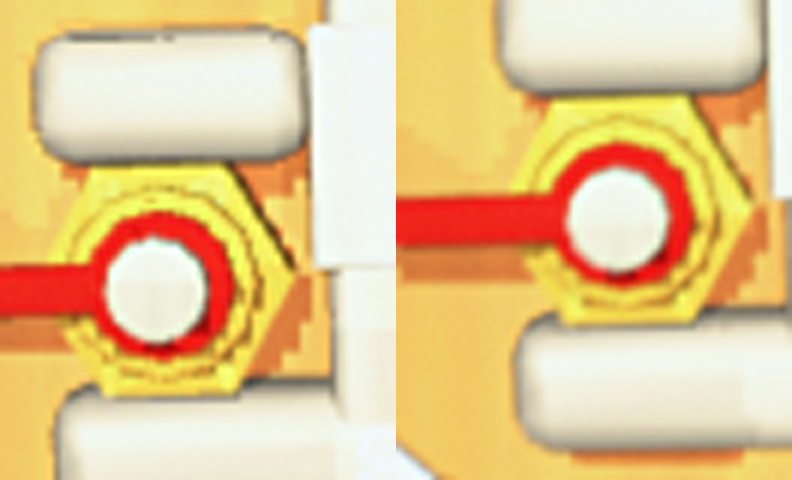

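Opening is unchanged (217 px in both views), the jaw edges lie on both hex flats, and the drag rose to 15 N on stall, so the jaws fit. Next I go to the handle's -y side.

```bash
python3 -m handwheel '[{"delta_pos":[-0.86,-0.81,-0.1],"dr":[0,0,3]},{"delta_pos":[-0.86,-0.81,-0.1],"dr":[0,0,3]},{"delta_pos":[-0.86,-0.81,-0.1],"dr":[0,0,3]},{"delta_pos":[-0.86,-0.81,-0.1],"dr":[0,0,3]},{"delta_pos":[-0.86,-0.81,-0.1],"dr":[0,0,3]},{"delta_pos":[0,0,-0.5],"dr":[0,0,0]},{"delta_pos":[0,0,0],"dr":[0,0,0]}]'
python3 - <<'E'
from h import *
f=save('side','s4.png',(190,150,350,270),5); marks('side',['handle_point','index_post','needle_tip'])
E
```

```text
t: 10.1
eef_pos: [0.4593, -0.0192, 0.0854]
ee_rot: [3.14, 0.0, -1.311]
force: [-0.3, 0.1, 0.1]
width: 0.0005
gripper_force: 0.0
side handle_point [242.2 223.7] 0.77 [0.4505 0.0185 0.008 ]
side index_post [332.8 220.8] 0.4 [0.6523 0.002  0.03  ]
side needle_tip [333.2 209.3] 0.67 [0.6544 0.053  0.0235]
```

View pics/s4.png

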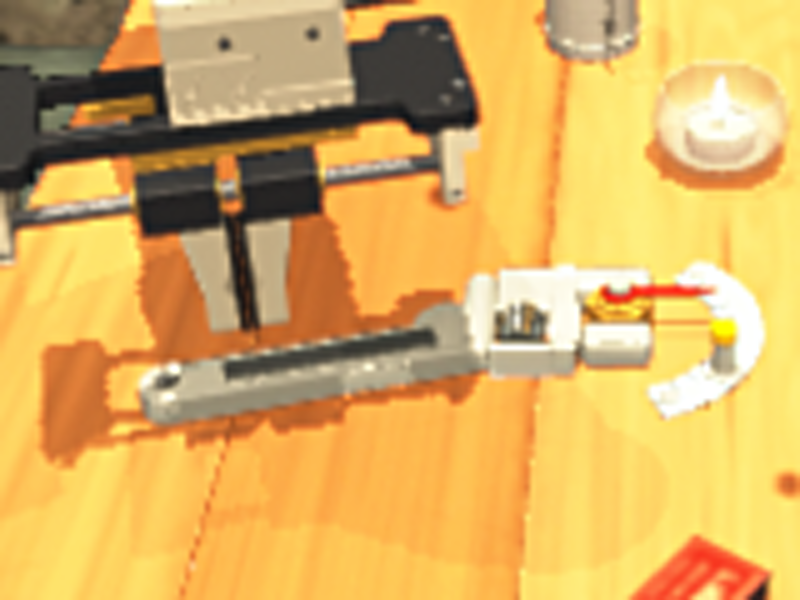

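```bash
python3 -m handwheel '[{"delta_pos":[0,0,-0.6],"dr":[0,0,0]},{"delta_pos":[0,0,-0.6],"dr":[0,0,0]},{"delta_pos":[0,0,-0.6],"dr":[0,0,0]},{"delta_pos":[0,0,-0.2],"dr":[0,0,0]},{"delta_pos":[0,0,0],"dr":[0,0,0]}]'; python3 -m handwheel '[{"delta_pos":[0,0.1,0],"dr":[0,0,0]},{"delta_pos":[0,0.1,0],"dr":[0,0,0]},{"delta_pos":[0,0.1,0],"dr":[0,0,0]},{"delta_pos":[0.02,0.1,0],"dr":[0,0,0]},{"delta_pos":[0.02,0.1,0],"dr":[0,0,0]},{"delta_pos":[0,0,0],"dr":[0,0,0]}]'
python3 - <<'E'
from h import *
grab_frame('side'); marks('side',['handle_point'])
E
```

```text
t: 10.8
eef_pos: [0.4607, -0.0179, 0.0258]
ee_rot: [3.14, -0.0, -1.309]
force: [0.7, -0.1, -0.7]
width: 0.0004
gripper_force: 0.0
t: 11.4
eef_pos: [0.4617, -0.0029, 0.0263]
ee_rot: [3.141, -0.0, -1.309]
force: [-0.7, -2.9, 0.4]
width: 0.0007
gripper_force: 1.0
side handle_point [240.6 219.2] 0.57 [0.4439 0.0349 0.008 ]
```

Contact. Now the first part of the arc.

```bash
python3 -m handwheel '[{"delta_pos":[-0.065,0.156,0],"dr":[0,0,-1.7]},{"delta_pos":[-0.065,0.156,0],"dr":[0,0,-1.7]},{"delta_pos":[-0.065,0.156,0],"dr":[0,0,-1.7]},{"delta_pos":[-0.065,0.156,0],"dr":[0,0,-1.7]},{"delta_pos":[-0.065,0.156,0],"dr":[0,0,-1.7]},{"delta_pos":[-0.016,0.156,0],"dr":[0,0,-1.7]},{"delta_pos":[-0.016,0.156,0],"dr":[0,0,-1.7]},{"delta_pos":[-0.016,0.156,0],"dr":[0,0,-1.7]},{"delta_pos":[-0.016,0.156,0],"dr":[0,0,-1.7]},{"delta_pos":[-0.016,0.156,0],"dr":[0,0,-1.7]}]'
python3 - <<'E'
from h import *
f=save('side','s5.png',(190,150,350,270),5); marks('side',['handle_point','index_post','needle_tip','valve_axis','jaw_centre'])
E
```

```text
t: 12.5
eef_pos: [0.4498, 0.0436, 0.0264]
ee_rot: [3.141, -0.0, -1.607]
force: [-0.8, -4.4, 2.8]
width: 0.0004
gripper_force: 2.7
side handle_point [243.1 210.2] 0.58 [0.4436 0.0695 0.008 ]
side index_post [337.2 218.2] 0.41 [0.662  0.0113 0.03  ]
side needle_tip None
side valve_axis [313.9 213.1] 0.78 [0.6102 0.0578 0.009 ]
side jaw_centre [316.  212.6] 0.59 [0.615  0.0597 0.009 ]
```

View pics/s5.png

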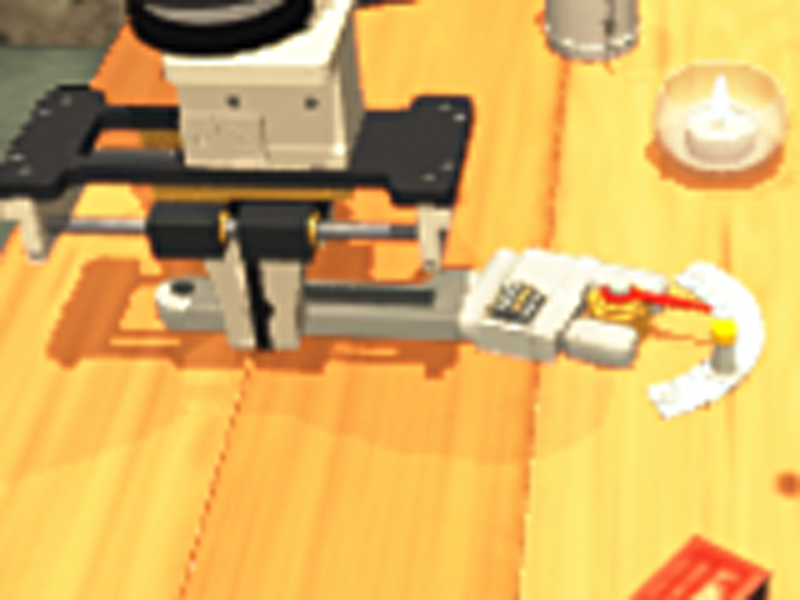

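The needle has turned about halfway (tip at crop 712,309; post cap at 723,330). I'll push on and measure the red and yellow blobs.

```bash
python3 -m handwheel '[{"delta_pos":[-0.01,0.165,0],"dr":[0,0,-1.75]},{"delta_pos":[-0.01,0.165,0],"dr":[0,0,-1.75]},{"delta_pos":[-0.01,0.165,0],"dr":[0,0,-1.75]},{"delta_pos":[-0.01,0.165,0],"dr":[0,0,-1.75]},{"delta_pos":[0.02,0.165,0],"dr":[0,0,-1.75]},{"delta_pos":[0.02,0.165,0],"dr":[0,0,-1.75]},{"delta_pos":[0.02,0.1,0],"dr":[0,0,-1]},{"delta_pos":[0,0,0],"dr":[0,0,0]}]'
cat >> h.py <<'E'
def blobs(cam):
    f=grab_frame(cam); c=calibration(cam); cv2.imwrite('pics/b_%s_%d.png'%(cam,get_state()['t']*100),f[:,:,::-1])
    h=cv2.cvtColor(f,cv2.COLOR_RGB2HSV).astype(int); p=proj(cam,[.635,.04,.02],c)
    yy,xx=np.mgrid[:400,:640]
    V=np.array([.609,.058])
    near=np.hypot(xx-p[0],yy-p[1])<(40 if cam!='wrist' else 150)
    red=near&((h[...,0]<6)|(h[...,0]>174))&(h[...,1]>190)&(h[...,2]>90)
    yel=near&(h[...,0]>26)&(h[...,0]<33)&(h[...,1]>180)&(h[...,2]>150)
    R=np.array([onz(cam,(x,y),.0235,c)[:2] for y,x in np.argwhere(red)]).reshape(-1,2); Y=np.array([onz(cam,(x,y),.029,c)[:2] for y,x in np.argwhere(yel)]).reshape(-1,2)
    R=R[np.hypot(*(R-V).T)<.055]; Y=Y[abs(np.hypot(*(Y-V).T)-.058)<.012]
    print(cam,len(R),len(Y))
    if len(R)>4 and len(Y)>2:
        vx,vy,x0,y0=cv2.fitLine(R.astype(np.float32)*1000,cv2.DIST_HUBER,0,.01,.01).ravel(); s=np.sign(vx)
        ym=Y.mean(0); print('needle ang',np.arctan2(s*vy,s*vx),'post ang',np.arctan2(*(ym-V)[::-1]),'post',ym,'needle line at 609:',y0+(609-x0)*vy/vx)
E
python3 - <<'E'
from h import *
for c in ['scene','side','wrist']: blobs(c)
marks('wrist',['needle_tip','index_post','valve_axis'])
E
```

```text
t: 13.6
eef_pos: [0.4503, 0.0764, 0.0262]
ee_rot: [3.141, -0.0, -1.806]
force: [-2.7, -3.5, 1.3]
width: 0.0004
gripper_force: 1.5
scene 13 7
needle ang -0.33364338 post ang -0.6476724642434634 post [0.65454628 0.0235425 ] needle line at 609: 53.244537
side 27 13
needle ang -0.4253808 post ang -0.6300832233326428 post [0.65541287 0.02415377] needle line at 609: 55.742405
wrist 0 0
wrist needle_tip None
wrist index_post None
wrist valve_axis None
```

```bash
python3 -m handwheel '[{"delta_pos":[0.015,0.125,0],"dr":[0,0,-1.4]},{"delta_pos":[0.015,0.125,0],"dr":[0,0,-1.4]},{"delta_pos":[0.02,0.125,0],"dr":[0,0,-1.4]},{"delta_pos":[0.02,0.125,0],"dr":[0,0,-1.4]},{"delta_pos":[0.02,0.125,0],"dr":[0,0,-1.4]},{"delta_pos":[0,0,0],"dr":[0,0,0]}]'
python3 -m handwheel '[{"delta_pos":[0,-0.5,0],"dr":[0,0,0]},{"delta_pos":[0,-0.5,0.4],"dr":[0,0,0]},{"delta_pos":[0,0,0.9],"dr":[0,0,4]},{"delta_pos":[0.4,0,0.9],"dr":[0,0,4]},{"delta_pos":[0.9,0.4,0.8],"dr":[0,0,4]},{"delta_pos":[0.9,0.5,0],"dr":[0,0,4]},{"delta_pos":[0.9,0.5,0],"dr":[0,0,4]},{"delta_pos":[0.9,0,0],"dr":[0,0,0]},{"delta_pos":[0.9,0,0],"dr":[0,0,0]},{"delta_pos":[0,0,0],"dr":[0,0,0]}]'
python3 - <<'E'
from h import *
for c in ['scene','side','wrist']: blobs(c)
marks('wrist',['needle_tip','index_post','valve_axis'])
print(proj('wrist',[.609,.058,.0235]))
E
ls pics
```

```text
t: 14.5
eef_pos: [0.4535, 0.0956, 0.0263]
ee_rot: [-3.141, 0.001, -1.928]
force: [0.0, -2.3, -0.5]
width: 0.0005
gripper_force: 0.5
t: 15.5
eef_pos: [0.6032, 0.1068, 0.1159]
ee_rot: [-3.14, 0.0, -1.579]
force: [-0.2, -0.3, -1.2]
width: 0.0002
gripper_force: 0.0
scene 13 7
needle ang -0.51790875 post ang -0.6476724642434634 post [0.65454628 0.0235425 ] needle line at 609: 54.245552
side 28 14
needle ang -0.5409624 post ang -0.6230828473900464 post [0.65573508 0.02441742] needle line at 609: 55.243362
wrist 548 260
needle ang -0.6091217 post ang -0.590801308934861 post [0.65747132 0.02548947] needle line at 609: 58.978416
wrist needle_tip [248.2 104.6] 0.73 [0.6467 0.0318 0.0235]
wrist index_post [232.5  94.7] 0.95 [0.6554 0.0255 0.03  ]
wrist valve_axis [306.7 141.9] 0.97 [0.6075 0.0589 0.009 ]
[303.92314604 141.74782618]
b_scene_1365.png
b_scene_1555.png
b_side_1370.png
b_side_1560.png
b_wrist_1375.png
b_wrist_1565.png
cmp.png
s1.png
s2.png
s4.png
s5.png
scene0.png
side0.png
w1.png
w2.png
w2full.png
w3full.png
wrist0.png
```

Run:
```python
import cv2
f=cv2.imread('pics/b_wrist_1565.png')[70:190,205:365]; cv2.imwrite('pics/v.png',cv2.resize(f,None,fx=5,fy=5,interpolation=cv2.INTER_CUBIC))
```

```text
(no output)
```

View pics/v.png

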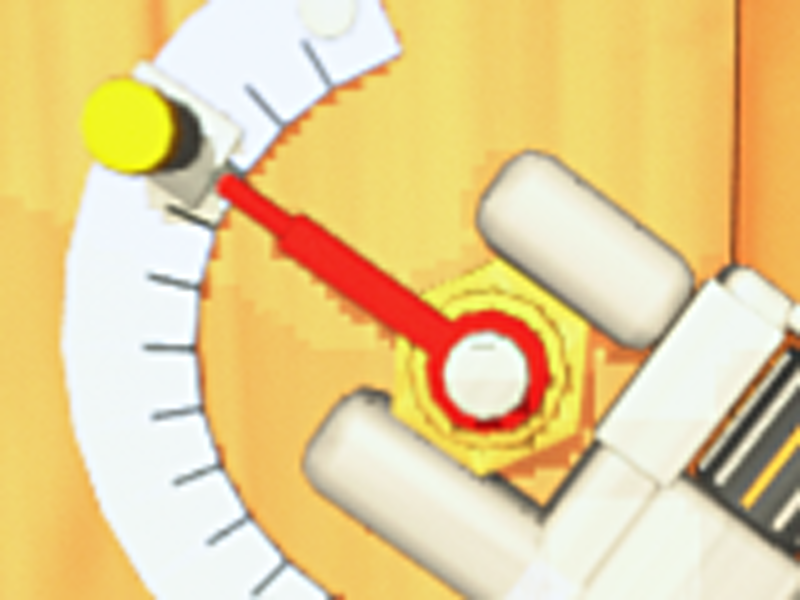

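The needle line from hub (487,372) through its tip (228,183) passes through the post within about 0.02 rad, allowing for parallax. The wrench still sits on the hex and the robot is clear.

```bash
python3 -c "
from station import *
print(job_done())"
```

```text
the job is handed in; nothing more can be done
None
```

I closed the jaws onto the hex with the worm alone and turned the valve clockwise with the wrench until the needle pointed at the yellow post, within about 0.02 rad by the wrist camera; the wrench is left on the hex and the job was handed in at about 16 s, with no verdict returned.

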